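# Shift the stream selector lever to the marked slot

## Robot

A 7-joint arm with a two-finger parallel gripper is mounted at the origin on a cart in front of the work surface, level with it; the furniture and walls round the work are solid. World frame = base frame: x ahead of the robot, y to its left, z up, the work surface at z = 0. Lengths are in m, angles in rad, forces in N, time in s.
With the tool pointing down it reaches from about 0.4 to 0.85 m from the base axis. Payload 10.4 kg.
Tool frame: the origin (TCP) lies at the centre of the arm's flange, where the gripper is bolted on; the fingertips stand 182 mm ahead of it and the grasp point (between the pads) lies 164 mm ahead of it; z points along the fingers, y is the line along which they close (so a half turn about z gives the same grasp; the last joint's range is limited). The gripper opens to 87 mm and grips with 3 to 60 N. Pads are 19 mm wide; open, the fingers measure 117 mm over their backs; the gripper's body (75 mm by 190 mm) begins 51 mm behind the grasp point.
Start: joints at [-1.139, 0.332, -0.065, 1.46, 0.022, 1.35, -0.088], TCP at [0.275, 0.561, 0.405] pointing down, gripper open.
Joint ranges: [-2.6, 2.6], [-0.5, 2.12], [-1.47, 1.34], [0.16, 2.42], [-1.27, 4.41], [0.06, 2.06], [-2.6, 2.6]. Speed limits (rad/s): [2.22, 2.22, 2.79, 2.79, 3.14, 3.14, 3.14].

## Interface

Orientations are given as a unit quaternion [x, y, z, w].
In Python, from bench import r, eyes, job gives the robot as it stands. The module is installed in compiled form; this text tells all that it offers.
- The arm moves only by the shell command python3 -m inch 'ROWS' [OPENING] [FORCE]. ROWS is JSON, a list of rows, each a list of 6 numbers: the shift along the tool's x, y, z normalised to -1 to 1, where 1 is 4 cm, then the turn, a rotation vector about the tool's x, y, z normalised to -1 to 1, where 1 is 0.12 rad. In form: [[x, y, z, wx, wy, wz], ...]. A call has exactly 5 rows; each row shifts and turns the commanded pose from where the row before left it, along the tool's axes as they then stand; what a row does not reach is not made up. A row lasts 1/12 s, in which the tool goes at most 41.7 mm and 7.16 degrees, less where a joint would pass 70% of its speed; a pose out of reach is approached as far as the arm can. A call with a number of a shift or a turn outside -1 to 1 is refused whole. A call with a gripper value outside its range is refused whole. OPENING is the gripper command: -1 is shut, 1 is fully open, values between are in proportion, set as the call begins (- or left out, the last holds). The fingers move at their own pace and stop on an object; FORCE is the grip in N (left out, the last holds). Time passes only in rows, so rows that do not move let the fingers close, or fill a call up. It gives the time, the measured TCP pose, the force, the opening and the grip force at its end, in the units of the state.
- r.read_state(): the state, without advancing time (a new reading comes with each control period).
- eyes.camera(name): name is "scene" or "top" or "wrist"; returns a dict with "pixels" (400x640x3 uint8, red, green, blue), "fx", "fy", "cx", "cy" (pixels), "extrinsics" (4x4, takes a point from camera to world coordinates). Camera axes: x right, y down, z forward; pixel columns grow to the right and rows downward; lengths in m; the calibration is good to about 2 mm. The wrist camera is an equidistant fisheye: a pixel r from the principal point sees the ray r / f radians off the axis. A picture is of the moment at which its call begins. There is no depth.
- job.close_job(): hands the job in; it is judged then, once.
The state is a dict: "time": time; "joint_positions": joint angles; "joint_vel": joint speeds; "joint_torque": joint torques, N m; "ee_pos": TCP position; "eef_rot": TCP orientation; "ft_force": force on the tool from outside, world axes, zero at the start; "torque": the same for the moment, N m; "width": finger opening in m; "grip_force": force on a finger pad.
Only numpy, scipy, OpenCV 4.12 (cv2) and the standard library are available. Lean on these libraries where they do the work, as an engineer would, in place of code of your own. Each camera call takes 0.05 s, during which the arm holds its last target. There are 200 camera calls.

## Task

Set the gas stream selector on the bench: with the fingertips or the outside of the fingers, push its lever along the gate, out of the middle slot nearest the robot, through the cross channel and fully home into the corner slot marked by the raised bar (the other three corner slots are marked by round studs). Only push: do not grip the lever or force it against the gate, and leave the vial, the tin and the rubber stopper beside it standing where they are. Back the fingers away at the end and leave the lever in that slot.

Things in the scene. Friction and masses are not known exactly. Their poses are not given: they have to be found in the camera images.
- selector: Stream selector fixed to the bench: grey box 76 mm deep (its x) by 104 mm wide (its y) by 60 mm high, a gate plate on top; origin at the centre of its underside, z up, x away from the robot when unturned (it stands turned by up to 0.3 rad). Four brass fittings stick out 12 mm at the back.
- gate_centre (a point): Middle of the gate, on top of the plate (6 mm thick, top 60 mm up), axes as the selector's. Three lanes run along x, at y = +20, 0 and -20 mm, joined halfway (x = 0) by one cross channel along y: near (-x) and far (+x) slot in each lane. Lanes and channel are 13 mm wide, the solid teeth between lanes 7 mm with round noses; the stem is 8 mm thick.
- lever_across (a joint): Tilt of the lever across the lanes, rad: +0.418 (stop) in the lane at +y, 0 in the middle lane, -0.418 (stop) in the lane at -y. The lever always starts in the middle lane (near slot).
- lever_along (a joint): Tilt of the lever along the lanes, rad: +0.342 (stop) at the far end (selector's +x), 0 in the cross channel, -0.342 (stop) at the near end. It starts in the middle lane's near slot, at -0.33 to -0.17. The stem changes lanes freely within 0.05 of 0; the round noses lead it in from a little more.
- lever_top (a point): Centre of the top of the lever. Round black handle 20 mm thick, from 57 to 100 mm (the top) up from the pivot, which lies 12 mm above the selector's origin. Tilted a across and b along, a point s up the stem lies at x = s sin b, y = s sin a cos b, z = 12 mm + s cos a cos b in the selector's frame. Stiff hinge, about 1 N at the handle, no spring: it stays where it is left.
- lever_gate (a point): Point on the axis of the lever's stem (8 mm steel rod) at the height of the gate plate, 45 mm up the stem from the pivot.
- bar_mark: Raised black bar, 34 mm long (across the lanes) by 9 mm by 4 mm high, on the gate plate; origin at the centre of its underside. It lies just beyond the end of the wanted corner slot, at x = +30 or -30 mm, y = +26.5 or -26.5 mm in the selector's frame. The other three corners carry round studs 12 mm wide, 4 mm high.
- vial: Loose screw-cap sample vial, 27 mm wide, 62 mm tall, standing on the bench to the left (+y) of the selector; origin at the centre of its underside. Must stay.
- stopper: Loose black rubber stopper, 24 mm wide, 25 mm tall, on the bench to the left of the selector near the vial; origin at the centre of its underside. Must stay.
- tin: Loose round tin, 62 mm wide, 30 mm high, on the bench to the right (-y) of the selector; origin at the centre of its underside. Must stay.

How it is judged:
By the outcome, as a careful person would: the job done as asked, in the order asked, and still so for the second after the job is handed in, with the robot touching nothing.
It also fails if it takes over 72 s, if anything falls off the work surface, if the arm or the gripper's body presses on something with over 40 N, if the wrist force passes 120 N, or if a joint passes its speed limit or range.

## Working session

There is one attempt and no reset: what is moved stays moved. The work goes in short steps, Python scripts to look and compute and a shell command to move; the robot and the scene stay as the last step left them, time stands still between calls to the robot, and variables do not carry over. Pictures are saved under pics/ and viewed, at most 10 in all, crops included, and the job is handed in when it is done.

```bash
mkdir -p pics; python3 - <<'E'
from bench import r, eyes, job
import cv2,numpy as np
s=r.read_state();print(s['time'],s['ee_pos'],s['eef_rot'],s['width'])
for n in("scene","top"):
    c=eyes.camera(n);cv2.imwrite(f"pics/{n}0.png",c['pixels'][:,:,::-1]);np.savez(f"{n}0.npz",**c)
    print(n,c['fx'],c['cx'],c['cy'],np.round(c['extrinsics'],3).tolist())
E
```

```text
0.0 [0.27449356 0.56134497 0.40394157] [ 2.25448564e-01  9.74254806e-01 -7.08878228e-04 -1.25853961e-04] 0.08694342317321381
scene 409.4275849331924 321.7351543353223 198.97732317039421 [[-0.844, -0.292, 0.45, 0.138], [-0.536, 0.428, -0.728, 0.503], [0.02, -0.856, -0.517, 0.538], [0.0, 0.0, 0.0, 1.0]]
top 362.00444471127236 321.88239532096355 195.7622090683747 [[0.006, -0.981, 0.193, 0.357], [-1.0, -0.003, 0.017, -0.138], [-0.017, -0.193, -0.981, 0.92], [0.0, 0.0, 0.0, 1.0]]
```

View pics/top0.png

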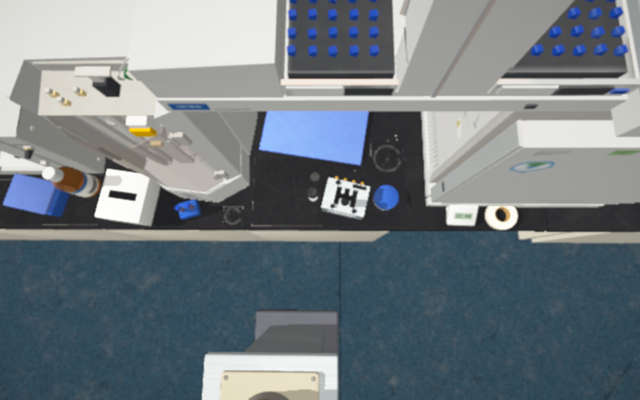

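View pics/scene0.png

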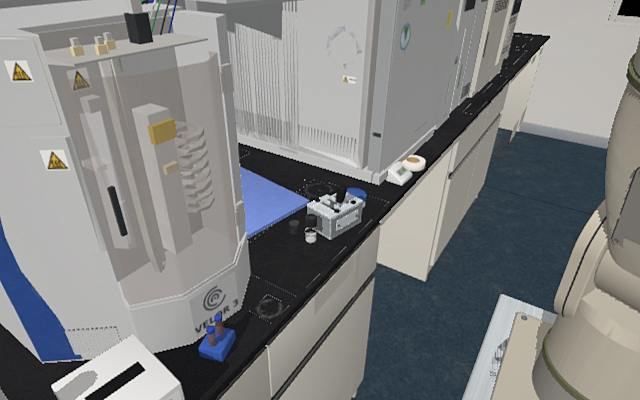

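Selector sits near (346,198) in top and (335,213) in scene, with the vial and stopper at its left and the blue tin at its right. Next I zoom in on both.

```bash
python3 - <<'E'
import cv2,numpy as np
t=np.load("top0.npz")['pixels'][165:230,295:410,::-1];s=np.load("scene0.npz")['pixels'][175:250,280:380,::-1]
a=cv2.resize(t,(690,390),interpolation=cv2.INTER_CUBIC);cv2.imwrite("pics/t1.png",a)
b=cv2.resize(s,(800,600),interpolation=cv2.INTER_CUBIC);cv2.imwrite("pics/s1.png",b)
E
cat > h.py <<'E'
import numpy as np
def ray(n,u,v,f="0"):
    c=np.load(f"{n}{f}.npz");E=c['extrinsics']
    return E[:3,3],E[:3,:3]@np.array([(u-c['cx'])/c['fx'],(v-c['cy'])/c['fy'],1])
def plane(n,u,v,z,f="0"):
    o,d=ray(n,u,v,f);return o+d*(z-o[2])/d[2]
E
```

```text
(no output)
```

View pics/t1.png

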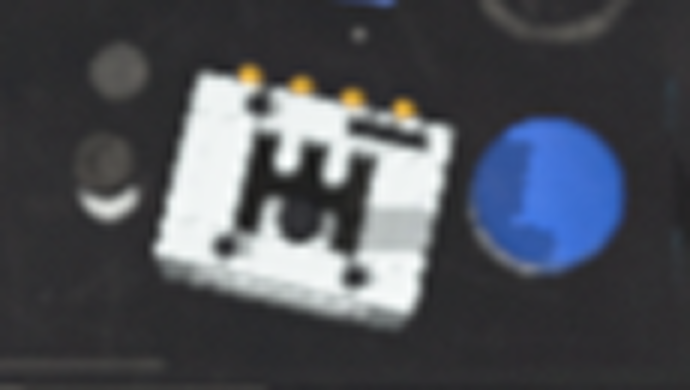

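The bar mark is at crop (388,133), so the wanted slot is far right (+x, -y). Studs are at (260,103), (226,244) and (355,276), and the lever is near the middle.

```bash
python3 - <<'E'
from h import *
P=lambda x,y,z:plane("top",295+(x+.5)/6-.5,165+(y+.5)/6-.5,z)
cs=[P(*q,.06) for q in((200,72),(455,128),(412,308),(155,252))]
print(np.round(cs,4));print([round(float(np.linalg.norm(cs[i]-cs[i-1])),4) for i in range(4)])
c=np.mean(cs,0);print("c",c)
print("studc",(P(260,103,.064)+P(355,276,.064))/2)
l=cs[0]-cs[1];l2=cs[3]-cs[2];print("yaw",[np.arctan2(-v[0],v[1]) for v in(l,l2)],[np.arctan2(v[1],v[0]) for v in (cs[0]-cs[3],cs[1]-cs[2])])
l=P(226,244,.064)-P(355,276,.064);print(np.arctan2(-l[0],l[1]),np.linalg.norm(l))
print("lever",P(298,218,.107)); print("tin",P(547,195,.03),"vial",P(103,160,.062),"stop",P(119,70,.025))
E
```

```text
[[ 0.574  -0.137   0.06  ]
 [ 0.5509 -0.2403  0.06  ]
 [ 0.4774 -0.2218  0.06  ]
 [ 0.4996 -0.1192  0.06  ]]
[0.0765, 0.1059, 0.0759, 0.105]
c [ 0.52547527 -0.17959516  0.06      ]
studc [ 0.5248555  -0.18015855  0.064     ]
yaw [np.float64(-0.22033726414587032), np.float64(-0.21357996766755388)] [np.float64(-0.23514518528209427), np.float64(-0.24691636235388828)]
-0.24320837461561393 0.05289154194017252
lever [ 0.50510879 -0.17450014  0.107     ]
tin [ 0.52918064 -0.28157163  0.03      ] vial [ 0.53685073 -0.09796907  0.062     ] stop [ 0.58366986 -0.10259538  0.025     ]
```

```bash
python3 - <<'E'
from h import *
for n,u,v in(("top",427,205),("top",248,187),("top",213,200),("top",98,218),("scene",375,180),("scene",245,265),("scene",150,350)):print(n,u,v,plane(n,u,v,0).round(3))
for u,v in ((100,220),(155,225),(160,175)):print(u,v,plane("top",u,v,.1).round(3))
print(plane("top",300,100,.4).round(3),plane("top",300,100,.6).round(3))
s=np.array([.525,-.18]);y=-.23;R=np.array([[np.cos(y),-np.sin(y)],[np.sin(y),np.cos(y)]])
print("start",s+R@[-.060,0])
E
```

```text
top 427 205 [ 0.515 -0.391  0.   ]
top 248 187 [0.561 0.072 0.   ]
top 213 200 [0.526 0.161 0.   ]
top 98 218 [0.478 0.457 0.   ]
scene 375 180 [ 0.539 -0.423  0.   ]
scene 245 265 [0.597 0.047 0.   ]
scene 150 350 [0.584 0.282 0.   ]
100 220 [0.46  0.387 0.1  ]
155 225 [0.449 0.259 0.1  ]
160 175 [0.567 0.258 0.1  ]
[ 0.61  -0.094  0.4  ] [ 0.513 -0.111  0.6  ]
start [ 0.46658002 -0.16632135]
```

View pics/s1.png

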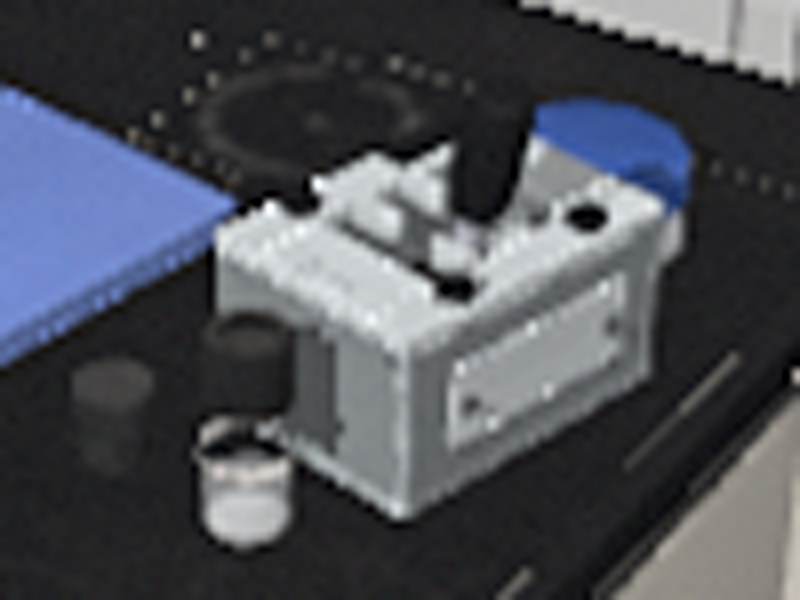

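```bash
python3 -m inch '[[-0.7,-0.64,0,0,0,0],[-0.7,-0.64,0,0,0,0],[-0.7,-0.64,0,0,0,0],[-0.7,-0.64,0,0,0,0],[-0.7,-0.64,0,0,0,0]]' -1 10; python3 -m inch '[[-0.7,-0.64,0,0,0,0],[-0.7,-0.64,0,0,0,0],[-0.7,-0.64,0,0,0,0],[-0.7,-0.64,0,0,0,0],[-0.7,-0.64,0,0,0,0]]'
```

```text
time: 0.52
ee_pos: [0.3444, 0.3831, 0.4044]
eef_rot: [0.225, 0.974, -0.0, -0.0]
ft_force: [0.1, 1.2, 0.0]
width: 0.0618
grip_force: 0.0
time: 0.93
ee_pos: [0.4138, 0.2065, 0.4046]
eef_rot: [0.225, 0.974, 0.0, -0.0]
ft_force: [1.8, 0.4, -0.1]
width: 0.0285
grip_force: 0.0
```

```bash
python3 -m inch '[[-0.5,-0.79,0,0,0,0],[-0.5,-0.79,0,0,0,0],[-0.5,-0.79,0,0,0,0],[-0.5,-0.79,0,0,0,0],[-0.5,-0.79,0,0,0,0]]'; python3 -m inch '[[-0.5,-0.79,0,0,0,0],[-0.5,-0.79,0,0,0,0],[-0.5,-0.79,0,0,0,0],[-0.5,-0.79,0,0,0,0],[-0.5,-0.79,0,0,0,0]]'; python3 -m inch '[[0,0,0,0,0,-0.47],[0,0,0,0,0,-0.47],[0,0,0,0,0,-0.47],[0,0,0,0,0,-0.47],[0,0,0,0,0,0]]'
python3 - <<'E'
from bench import r, eyes
import cv2,numpy as np
c=eyes.camera("wrist");np.savez("wrist1.npz",**c);cv2.imwrite("pics/w1.png",c['pixels'][:,:,::-1]);print(c['fx'],c['cx'],c['cy'],c['extrinsics'].round(3).tolist())
E
```

```text
time: 1.35
ee_pos: [0.4337, 0.0207, 0.4046]
eef_rot: [0.225, 0.974, 0.0, -0.0]
ft_force: [1.2, 0.0, 0.2]
width: 0.0015
grip_force: 0.0
time: 1.77
ee_pos: [0.454, -0.1651, 0.4048]
eef_rot: [0.225, 0.974, 0.0, 0.0]
ft_force: [-0.1, 1.3, 0.0]
width: 0.0002
grip_force: 0.0
time: 2.18
ee_pos: [0.4544, -0.1632, 0.4044]
eef_rot: [0.113, 0.994, 0.0, -0.0]
ft_force: [-0.3, -0.4, 0.6]
width: 0.0008
grip_force: 0.0
309.70691628693146 320.0956557369194 201.68054061480922 [[0.224, 0.928, 0.298, 0.373], [0.975, -0.213, -0.068, -0.144], [0.0, 0.306, -0.952, 0.385], [0.0, 0.0, 0.0, 1.0]]
```

View pics/w1.png

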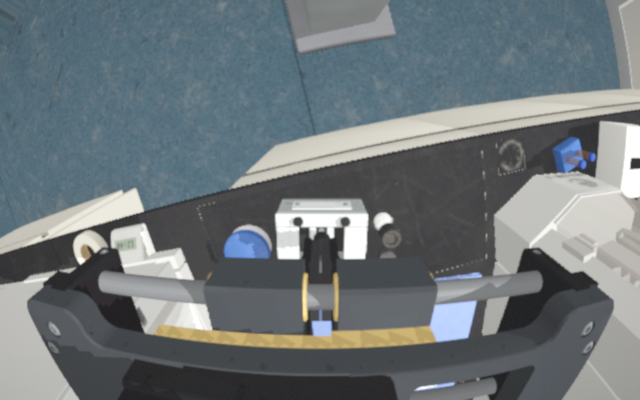

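Wrist view shows the box front edge near row 205, near studs at (298,221) and (345,221), the lever just ahead of the closed fingers near (321,245). I'll check the studs against the estimate.

```bash
cat >> h.py <<'E'
def fish(u,v,z,f):
    c=np.load(f);E=c['extrinsics'];a=np.array([u-c['cx'],v-c['cy']]);q=np.linalg.norm(a);t=q/c['fx']
    d=E[:3,:3]@np.r_[np.sin(t)*a/q,np.cos(t)];return E[:3,3]+d*(z-E[2,3])/d[2]
def sel(p,c=(.525,-.18),y=-.23):
    d=np.array(p)[:2]-c;return np.array([np.cos(y)*d[0]+np.sin(y)*d[1],-np.sin(y)*d[0]+np.cos(y)*d[1]])
E
python3 - <<'E'
from h import *
from bench import r
a,b=[fish(u,221,.064,"wrist1.npz") for u in(298,345)]
print(a,b,sel(a),sel(b)); l=b-a;print("yaw",np.arctan2(-l[0],l[1]),np.linalg.norm(l))
print("tcp sel",sel(r.read_state()['ee_pos']))
E
```

```text
[ 0.4897248  -0.19644824  0.064     ] [ 0.50146287 -0.1454363   0.064     ] [-0.03059644 -0.02405705] [-0.03079706  0.02828758]
yaw -0.22616739311754105 0.05234501659503331
tcp sel [-0.07260914  0.00023839]
```

```bash
python3 -m inch '[[0,0,0.88,0,0,0],[0,0,0.88,0,0,0],[0,0,0.88,0,0,0],[0,0,0.86,0,0,0],[0,0,0,0,0,0]]'; python3 -m inch '[[-0.2,0,0,0,0,0],[-0.2,0,0,0,0,0],[-0.2,0,0,0,0,0],[-0.1,0,0,0,0,0],[0,0,0,0,0,0]]';python3 -m inch '[[-0.1,0,0,0,0,0],[-0.1,0,0,0,0,0],[-0.1,0,0,0,0,0],[-0.1,0,0,0,0,0],[0,0,0,0,0,0]]'
python3 - <<'E'
from bench import r, eyes
from h import *
import cv2
print("tcp sel",sel(r.read_state()['ee_pos']))
c=eyes.camera("top");np.savez("top1.npz",**c);t=c['pixels'][165:230,295:410,::-1];s=eyes.camera("wrist")['pixels'][180:320,230:410,::-1]
cv2.imwrite("pics/m1.png",np.vstack([cv2.resize(t,(690,390)),np.zeros((10,690,3),np.uint8)])[:, :])
cv2.imwrite("pics/m1w.png",cv2.resize(s,(720,560)))
E
```

```text
time: 2.65
ee_pos: [0.4522, -0.1623, 0.2594]
eef_rot: [0.115, 0.993, -0.0, -0.005]
ft_force: [-0.9, 0.1, -1.1]
width: 0.0006
grip_force: 0.0
time: 3.07
ee_pos: [0.4833, -0.1698, 0.2661]
eef_rot: [0.114, 0.993, -0.0, 0.001]
ft_force: [-0.4, 0.2, -0.1]
width: 0.0002
grip_force: 0.0
time: 3.48
ee_pos: [0.498, -0.1731, 0.2648]
eef_rot: [0.114, 0.993, -0.0, 0.0]
ft_force: [-0.4, 1.5, 0.9]
width: 0.0005
grip_force: 0.3
tcp sel [-0.02783612  0.00052143]
```

View pics/m1w.png

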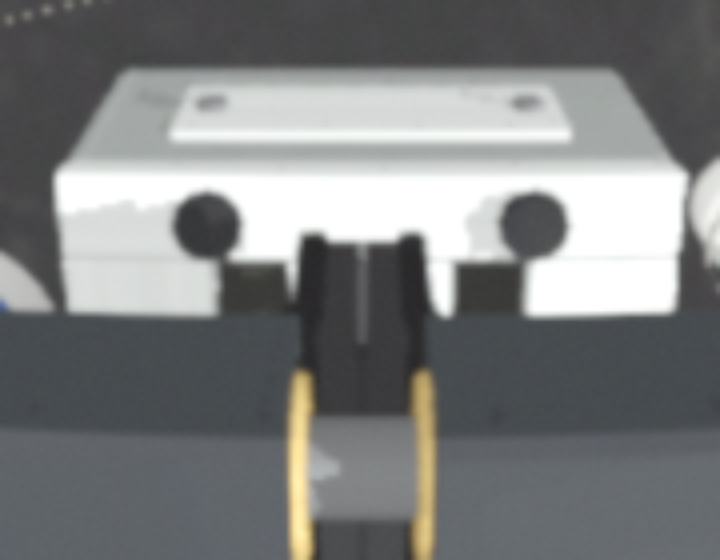

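Handle is hidden ahead of the fingers, which are centred within about 1 mm between the studs at crop (207,223) and (535,223). I'll push on to the channel, back off and check the tilt.

```bash
python3 -m inch '[[-0.05,0,0,0,0,0],[-0.05,0,0,0,0,0],[-0.05,0,0,0,0,0],[-0.04,0,0,0,0,0],[0,0,0,0,0,0]]'; python3 -c "
from bench import r
from h import *
print(sel(r.read_state()['ee_pos']))"; python3 -m inch '[[0.3,0,0,0,0,0],[0.5,0,0,0,0,0],[0.8,0,0,0,0,0],[0.8,0.2,0,0,0,0],[0.6,0.2,0,0,0,0]]';  python3 -m inch '[[0,0.8,0,0,0,0],[0,0.8,0,0,0,0],[0,0,0,0,0,0],[0,0,0,0,0,0],[0,0,0,0,0,0]]'
python3 - <<'E'
from bench import r, eyes
from h import *
import cv2
print("tcp sel",sel(r.read_state()['ee_pos']))
c=eyes.camera("top");np.savez("top2.npz",**c);t=c['pixels'][165:230,295:410,::-1]
d=eyes.camera("scene");np.savez("scene2.npz",**d);s=d['pixels'][175:250,290:390,::-1]
cv2.imwrite("pics/m2.png",np.hstack([cv2.resize(t,(460,260)),cv2.resize(s,(340,260))]))
E
```

```text
time: 4.0
ee_pos: [0.505, -0.175, 0.2647]
eef_rot: [0.114, 0.993, -0.0, 0.0]
ft_force: [-0.9, 0.2, -0.3]
width: 0.0004
grip_force: 0.3
[-0.02060772  0.000343  ]
time: 4.42
ee_pos: [0.3895, -0.132, 0.2641]
eef_rot: [0.115, 0.993, -0.0, -0.0]
ft_force: [0.0, 0.7, 1.3]
width: 0.0004
grip_force: 0.0
time: 4.83
ee_pos: [0.4061, -0.0701, 0.2648]
eef_rot: [0.114, 0.993, -0.0, 0.0]
ft_force: [0.7, -0.5, 0.7]
width: 0.0005
grip_force: 0.0
tcp sel [-0.14086645  0.07990397]
```

View pics/m2.png

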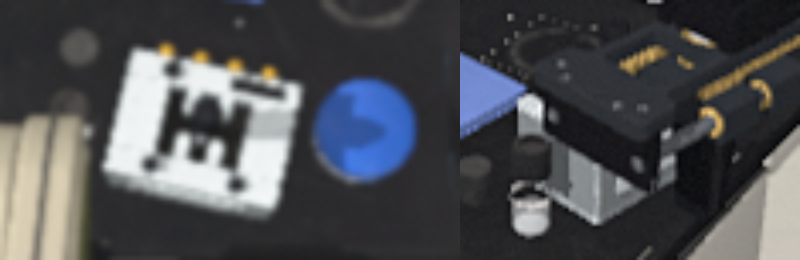

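Left panel shows the handle near (203,128), now about at the channel. I'll check numerically.

```bash
python3 - <<'E'
from h import *
c=np.load("top2.npz");E=c['extrinsics'];y=-.23
def pr(x,yy,z):
    p=np.array([.525+np.cos(y)*x-np.sin(y)*yy,-.18+np.sin(y)*x+np.cos(y)*yy,z]);q=E[:3,:3].T@(p-E[:3,3]);return (q[0]/q[2]*c['fx']+c['cx']).round(2),(q[1]/q[2]*c['fy']+c['cy']).round(2)
for b in(-.2,-.1,-.05,0,.05):print(b,pr(.1*np.sin(b),.001,.012+.1*np.cos(b)))
g=c['pixels'].astype(int).mean(2).astype(int);print(c['pixels'][197,346]);print("cols",list(range(336,360)))
for v in range(184,210):print(v,*g[v,336:360])
E
```

```text
-0.2 (np.float64(344.31), np.float64(200.34))
-0.1 (np.float64(345.3), np.float64(196.07))
-0.05 (np.float64(345.8), np.float64(193.94))
0 (np.float64(346.29), np.float64(191.84))
0.05 (np.float64(346.77), np.float64(189.76))
[30 30 33]
cols [336, 337, 338, 339, 340, 341, 342, 343, 344, 345, 346, 347, 348, 349, 350, 351, 352, 353, 354, 355, 356, 357, 358, 359]
184 207 160 140 162 193 222 235 239 239 239 239 239 239 240 240 237 211 165 153 144 131 136 171 176
185 234 199 190 214 227 232 238 240 240 240 240 240 240 240 240 236 190 113 78 79 87 105 138 144
186 227 177 160 177 189 204 228 239 240 238 238 240 241 242 242 236 186 99 51 46 51 58 72 77
187 206 130 93 100 111 150 217 238 234 220 217 229 238 240 240 237 205 149 120 106 93 74 53 46
188 197 101 46 43 60 125 211 235 219 169 147 162 184 201 226 236 232 219 206 193 178 154 127 108
189 187 89 33 30 62 139 207 210 165 109 79 84 100 139 211 238 236 217 199 206 213 213 211 196
190 158 73 32 32 86 168 198 165 103 63 49 47 51 107 200 237 226 172 139 155 170 186 216 226
191 125 54 29 33 104 188 189 125 65 46 47 44 41 81 166 221 197 124 79
[... 929 characters left out ...]
5 157 227 242 243 241
203 86 109 176 229 233 185 98 39 27 42 121 220 244 233 164 76 38 42 93 184 235 243 242 240
204 158 175 209 228 227 186 119 66 41 61 138 221 238 212 132 59 37 42 111 214 243 243 241 240
205 187 217 232 236 237 232 199 150 125 136 178 226 233 190 104 44 35 45 120 220 243 243 241 240
206 192 225 238 240 241 242 235 226 225 229 229 230 226 186 120 81 57 64 142 224 243 243 241 240
207 205 228 238 239 240 241 240 239 241 242 240 237 234 226 201 168 124 107 172 230 242 241 241 241
208 232 236 239 240 239 240 240 240 240 241 240 240 240 240 237 225 178 141 170 212 228 235 243 243
209 237 238 241 242 241 240 240 240 240 240 240 240 240 241 241 227 168 116 118 153 194 230 245 243
```

Handle top is at about (346.2,192.2), so the along tilt is ≈ -0.01 rad and it's in the cross channel. Now to the +y side.

```bash
python3 -m inch '[[0,-0.4,0,0,0,0],[0,-0.4,0,0,0,0],[-0.7,0,0,0,0,0],[-0.7,0,0,0,0,0],[-0.7,0,0,0,0,0]]'; python3 -m inch '[[-0.7,0,0,0,0,0],[-0.5,0,0,0,0,0],[-0.2,0,0,0,0,0],[0,0,0,0,0,0],[0,0,0,0,0,0]]';python3 -c "
from bench import r
from h import *
print(sel(r.read_state()['ee_pos']))"
```

```text
time: 5.35
ee_pos: [0.4814, -0.1215, 0.2649]
eef_rot: [0.115, 0.993, 0.0, 0.0]
ft_force: [-0.5, 0.5, 1.0]
width: 0.0002
grip_force: 0.0
time: 5.77
ee_pos: [0.5343, -0.1334, 0.2643]
eef_rot: [0.115, 0.993, -0.0, -0.001]
ft_force: [0.3, 0.7, 0.6]
width: 0.0008
grip_force: 0.0
[-0.00158467  0.04746845]
```

```bash
python3 -m inch '[[0,-0.2,0,0,0,0],[0,-0.2,0,0,0,0],[0,-0.12,0,0,0,0],[0,-0.12,0,0,0,0],[0,-0.1,0,0,0,0]]'; python3 -m inch '[[0,-0.1,0,0,0,0],[0,-0.1,0,0,0,0],[0,-0.1,0,0,0,0],[0,-0.08,0,0,0,0],[0,0,0,0,0,0]]';python3 -c "
from bench import r
from h import *
print(sel(r.read_state()['ee_pos']))"
```

```text
time: 6.18
ee_pos: [0.5279, -0.1622, 0.265]
eef_rot: [0.115, 0.993, 0.0, 0.0]
ft_force: [0.6, 1.7, 1.0]
width: 0.0003
grip_force: 0.7
time: 6.6
ee_pos: [0.5247, -0.1771, 0.2646]
eef_rot: [0.115, 0.993, -0.0, -0.0]
ft_force: [0.2, -0.2, -0.2]
width: 0.0003
grip_force: 0.1
[-0.00096275  0.0027134 ]
```

Now small steps to the stop, watching the force.

```bash
python3 -m inch '[[0,-0.05,0,0,0,0],[0,-0.04,0,0,0,0],[0,0,0,0,0,0],[0,0,0,0,0,0],[0,0,0,0,0,0]]';python3 -m inch '[[0,-0.04,0,0,0,0],[0,-0.02,0,0,0,0],[0,0,0,0,0,0],[0,0,0,0,0,0],[0,0,0,0,0,0]]';python3 -c "
from bench import r
from h import *
print(sel(r.read_state()['ee_pos']),r.read_state()['torque'])"
```

```text
time: 7.02
ee_pos: [0.5241, -0.1799, 0.2647]
eef_rot: [0.114, 0.993, -0.0, 0.0]
ft_force: [0.0, -0.7, -0.1]
width: 0.0004
grip_force: 0.0
time: 7.43
ee_pos: [0.5236, -0.1823, 0.2647]
eef_rot: [0.114, 0.993, -0.0, 0.0]
ft_force: [-0.1, 0.4, -0.2]
width: 0.0006
grip_force: 0.2
[-0.00086734 -0.0025438 ] [ 0.13441502  0.0314431  -0.03749093]
```

```bash
python3 -m inch '[[0,-0.03,0,0,0,0],[0,0,0,0,0,0],[0,0,0,0,0,0],[0,0,0,0,0,0],[0,0,0,0,0,0]]';python3 -m inch '[[0,-0.02,0,0,0,0],[0,0,0,0,0,0],[0,0,0,0,0,0],[0,0,0,0,0,0],[0,0,0,0,0,0]]';python3 -c "
from bench import r
from h import *
print(sel(r.read_state()['ee_pos']),r.read_state()['torque'])"
```

```text
time: 7.85
ee_pos: [0.5233, -0.1834, 0.2647]
eef_rot: [0.114, 0.993, 0.0, -0.0]
ft_force: [-0.3, -0.0, -0.2]
width: 0.0003
grip_force: 0.2
time: 8.27
ee_pos: [0.5231, -0.1842, 0.2647]
eef_rot: [0.114, 0.993, 0.0, 0.0]
ft_force: [0.3, 0.5, 0.4]
width: 0.0002
grip_force: 0.3
[-0.00087684 -0.00447013] [ 0.15061209 -0.01909391  0.0109364 ]
```

```bash
python3 -m inch '[[0,0.3,0,0,0,0],[0,0.7,0,0,0,0],[0,0.3,0,0,0,0],[0.9,0,0,0,0,0],[0.9,0,0,0,0,0]]'; python3 -m inch '[[0.9,0,0,0,0,0],[0.9,0,0,0,0,0],[0.9,0,0,0,0,0],[0,0,0,0,0,0],[0,0,0,0,0,0]]'
python3 - <<'E'
from bench import r, eyes
from h import *
import cv2
print("tcp sel",sel(r.read_state()['ee_pos']))
c=eyes.camera("top");np.savez("top3.npz",**c);E=c['extrinsics'];y=-.23
cv2.imwrite("pics/m3.png",cv2.resize(c['pixels'][165:230,295:410,::-1],(690,390),interpolation=cv2.INTER_CUBIC))
def pr(x,yy,z):
    p=np.array([.525+np.cos(y)*x-np.sin(y)*yy,-.18+np.sin(y)*x+np.cos(y)*yy,z]);q=E[:3,:3].T@(p-E[:3,3]);u=(q[0]/q[2]*c['fx']+c['cx']);v=(q[1]/q[2]*c['fy']+c['cy']);return round((u-295)*6+3),round((v-165)*6+3)
for a in(-.418,-.35,-.3):print(a,pr(0,.001+.1*np.sin(a),.012+.1*np.cos(a)))
E
```

```text
time: 8.68
ee_pos: [0.4651, -0.1155, 0.264]
eef_rot: [0.113, 0.994, -0.001, -0.0]
ft_force: [-0.7, -0.6, 1.3]
width: 0.0004
grip_force: 0.0
time: 9.1
ee_pos: [0.3586, -0.0919, 0.2652]
eef_rot: [0.113, 0.994, 0.002, 0.001]
ft_force: [0.7, -0.6, 1.2]
width: 0.0007
grip_force: 0.0
tcp sel [-0.18213087  0.04785555]
-0.418 (413, 193)
-0.35 (398, 188)
-0.3 (386, 184)
```

View pics/m3.png

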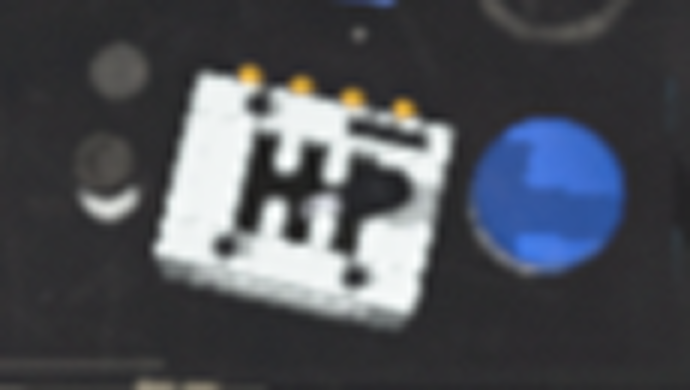

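Handle top is near (388,190), so the across tilt is ≈ -0.32 rad: not yet fully in the right lane (413 expected). The vial, stopper and tin haven't moved. I'll push further in -y.

```bash
python3 -m inch '[[-0.9,0,0,0,0,0],[-0.9,0,0,0,0,0],[-0.9,0,0,0,0,0],[-0.9,0,0,0,0,0],[-0.7,0,0,0,0,0]]'; python3 -m inch '[[-0.2,0,0,0,0,0],[0,-0.3,0,0,0,0],[0,-0.4,0,0,0,0],[0,-0.3,0,0,0,0],[0,-0.2,0,0,0,0]]';python3 -m inch '[[0,-0.08,0,0,0,0],[0,-0.06,0,0,0,0],[0,-0.04,0,0,0,0],[0,0,0,0,0,0],[0,0,0,0,0,0]]';python3 -c "
from bench import r
from h import *
print(sel(r.read_state()['ee_pos']))"
```

```text
time: 9.57
ee_pos: [0.531, -0.1315, 0.2637]
eef_rot: [0.113, 0.994, -0.001, 0.0]
ft_force: [-0.2, -0.6, 1.2]
width: 0.0003
grip_force: 0.0
time: 9.98
ee_pos: [0.5232, -0.1822, 0.2645]
eef_rot: [0.115, 0.993, -0.0, -0.0]
ft_force: [-0.4, 0.2, 0.5]
width: 0.0005
grip_force: 0.0
time: 10.4
ee_pos: [0.5225, -0.1868, 0.2648]
eef_rot: [0.114, 0.993, 0.0, 0.0]
ft_force: [-0.2, 0.3, -0.2]
width: 0.0006
grip_force: 0.0
[-0.0008404  -0.00716275]
```

```bash
python3 -m inch '[[0,-0.04,0,0,0,0],[0,-0.03,0,0,0,0],[0,0,0,0,0,0],[0,0,0,0,0,0],[0,0,0,0,0,0]]';python3 -m inch '[[0,-0.02,0,0,0,0],[0,0,0,0,0,0],[0,0,0,0,0,0],[0,0,0,0,0,0],[0,0,0,0,0,0]]';python3 -c "
from bench import r
from h import *
print(sel(r.read_state()['ee_pos']),r.read_state()['torque'])"
```

```text
time: 10.82
ee_pos: [0.5218, -0.19, 0.2647]
eef_rot: [0.114, 0.993, 0.0, 0.0]
ft_force: [1.0, 0.5, 1.0]
width: 0.0003
grip_force: 0.3
time: 11.23
ee_pos: [0.5217, -0.1906, 0.2647]
eef_rot: [0.114, 0.993, 0.0, 0.0]
ft_force: [0.1, 3.1, -1.0]
width: 0.0001
grip_force: 1.3
[-0.00084995 -0.01104541] [ 0.63998409 -0.17956606 -0.0267396 ]
```

```bash
python3 -m inch '[[0,0.3,0,0,0,0],[0,0.5,0,0,0,0],[0,0.3,0,0,0,0],[0.6,0,0,0,0,0],[0.7,0,0,0,0,0]]'; python3 -m inch '[[0.5,0,0,0,0,0],[0,-0.5,0,0,0,0],[0,-0.6,0,0,0,0],[0,-0.5,0,0,0,0],[0,0,0,0,0,0]]'; python3 -m inch '[[0,0,0,0,0,0],[0,0,0,0,0,0],[0,0,0,0,0,0],[0,0,0,0,0,0],[0,0,0,0,0,0]]';python3 -c "
from bench import r
from h import *
print(sel(r.read_state()['ee_pos']))"
```

```text
time: 11.65
ee_pos: [0.4816, -0.1347, 0.2646]
eef_rot: [0.113, 0.994, -0.001, 0.0]
ft_force: [-1.3, -0.1, 0.5]
width: 0.0003
grip_force: 0.0
time: 12.07
ee_pos: [0.4458, -0.197, 0.2651]
eef_rot: [0.116, 0.993, -0.001, 0.0]
ft_force: [-0.2, -0.4, 0.6]
width: 0.0006
grip_force: 0.0
time: 12.48
ee_pos: [0.4472, -0.1932, 0.2647]
eef_rot: [0.114, 0.994, 0.0, -0.0]
ft_force: [0.1, -0.1, 0.3]
width: 0.0006
grip_force: 0.0
[-0.07275189 -0.03062952]
```

Push +x from -73 to about -5 mm, checking the force.

```bash
python3 -m inch '[[-0.4,0,0,0,0,0],[-0.4,0,0,0,0,0],[-0.2,0,0,0,0,0],[-0.15,0,0,0,0,0],[-0.1,0,0,0,0,0]]'; python3 -m inch '[[-0.08,0,0,0,0,0],[-0.08,0,0,0,0,0],[-0.06,0,0,0,0,0],[0,0,0,0,0,0],[0,0,0,0,0,0]]';python3 -c "
from bench import r
from h import *
print(sel(r.read_state()['ee_pos']))"
```

```text
time: 12.9
ee_pos: [0.4959, -0.2052, 0.2645]
eef_rot: [0.114, 0.993, -0.0, -0.0]
ft_force: [-0.0, -0.5, -0.3]
width: 0.0002
grip_force: 0.0
time: 13.32
ee_pos: [0.504, -0.2073, 0.2647]
eef_rot: [0.114, 0.993, 0.0, 0.0]
ft_force: [0.2, -0.5, -0.3]
width: 0.0001
grip_force: 0.2
[-0.01418818 -0.03136425]
```

```bash
python3 -m inch '[[-0.07,0,0,0,0,0],[-0.07,0,0,0,0,0],[-0.07,0,0,0,0,0],[0,0,0,0,0,0],[0,0,0,0,0,0]]'; python3 -m inch '[[-0.07,0,0,0,0,0],[-0.07,0,0,0,0,0],[-0.03,0,0,0,0,0],[0,0,0,0,0,0],[0,0,0,0,0,0]]';python3 -c "
from bench import r
from h import *
print(sel(r.read_state()['ee_pos']))"
```

```text
time: 13.73
ee_pos: [0.5126, -0.2091, 0.2647]
eef_rot: [0.114, 0.993, -0.0, 0.0]
ft_force: [0.5, 1.0, 0.3]
width: 0.0004
grip_force: 0.1
time: 14.15
ee_pos: [0.5191, -0.2107, 0.2647]
eef_rot: [0.114, 0.993, -0.0, 0.0]
ft_force: [0.6, 0.6, 0.3]
width: 0.0007
grip_force: 0.3
[ 0.00127107 -0.03124315]
```

```bash
python3 -m inch '[[-0.05,0,0,0,0,0],[-0.05,0,0,0,0,0],[0,0,0,0,0,0],[0,0,0,0,0,0],[0,0,0,0,0,0]]'; python3 -m inch '[[-0.03,0,0,0,0,0],[0,0,0,0,0,0],[0,0,0,0,0,0],[0,0,0,0,0,0],[0,0,0,0,0,0]]';python3 -c "
from bench import r
from h import *
print(sel(r.read_state()['ee_pos']),r.read_state()['torque'])"
```

```text
time: 14.57
ee_pos: [0.5229, -0.2117, 0.2648]
eef_rot: [0.114, 0.993, -0.0, 0.0]
ft_force: [-0.4, 0.9, 0.3]
width: 0.0007
grip_force: 0.3
time: 14.98
ee_pos: [0.524, -0.2119, 0.2647]
eef_rot: [0.114, 0.993, 0.0, -0.0]
ft_force: [-0.6, 1.1, -0.3]
width: 0.0008
grip_force: 0.5
[ 0.006317   -0.03128073] [ 0.21028363  0.22656022 -0.01316352]
```

```bash
python3 -m inch '[[-0.03,0,0,0,0,0],[0,0,0,0,0,0],[0,0,0,0,0,0],[0,0,0,0,0,0],[0,0,0,0,0,0]]'; python3 -m inch '[[-0.03,0,0,0,0,0],[0,0,0,0,0,0],[0,0,0,0,0,0],[0,0,0,0,0,0],[0,0,0,0,0,0]]';python3 -c "
from bench import r
from h import *
print(sel(r.read_state()['ee_pos']),r.read_state()['torque'])"
```

```text
time: 15.4
ee_pos: [0.525, -0.2121, 0.2645]
eef_rot: [0.114, 0.993, 0.0, -0.0]
ft_force: [-3.6, 2.1, -0.1]
width: 0.0006
grip_force: 1.7
time: 15.82
ee_pos: [0.5258, -0.2124, 0.2644]
eef_rot: [0.114, 0.993, 0.0, -0.001]
ft_force: [-6.2, 2.2, 0.2]
width: 0.0002
grip_force: 3.0
[ 0.00820002 -0.03130697] [0.64573991 1.4093611  0.06039075]
```

Firm stop reached at the predicted place (≈7.5 mm). Back away and check.

```bash
python3 -m inch '[[0.3,0,0,0,0,0],[0.7,0,0,0,0,0],[0.8,0,0,0,0,0],[0.8,0,0,0,0,0],[0.8,0,0,0,0,0]]'; python3 -m inch '[[0.8,0,0,0,0,0],[0.2,0.6,-0.5,0,0,0],[0,0.6,-0.5,0,0,0],[0,0.6,-0.5,0,0,0],[0,0,0,0,0,0]]'
python3 - <<'E'
from bench import r, eyes
from h import *
import cv2
c=eyes.camera("top");np.savez("top4.npz",**c);E=c['extrinsics'];y=-.23
cv2.imwrite("pics/m4.png",cv2.resize(c['pixels'][165:230,295:410,::-1],(690,390),interpolation=cv2.INTER_CUBIC))
def pr(x,yy,z):
    p=np.array([.525+np.cos(y)*x-np.sin(y)*yy,-.18+np.sin(y)*x+np.cos(y)*yy,z]);q=E[:3,:3].T@(p-E[:3,3]);u=(q[0]/q[2]*c['fx']+c['cx']);v=(q[1]/q[2]*c['fy']+c['cy']);return round((u-295)*6+3),round((v-165)*6+3)
for b in(.342,.28,.2):
  a=-.418;print(b,pr(.1*np.sin(b),.001+.1*np.sin(a)*np.cos(b),.012+.1*np.cos(a)*np.cos(b)))
E
```

```text
time: 16.23
ee_pos: [0.3932, -0.1816, 0.2646]
eef_rot: [0.114, 0.993, -0.0, 0.001]
ft_force: [-0.7, -0.0, 0.6]
width: 0.0001
grip_force: 0.0
time: 16.65
ee_pos: [0.3733, -0.0994, 0.3285]
eef_rot: [0.113, 0.994, 0.001, 0.004]
ft_force: [1.2, 0.2, 0.3]
width: 0.0004
grip_force: 0.0
0.342 (424, 111)
0.28 (424, 125)
0.2 (422, 144)
```

View pics/m4.png

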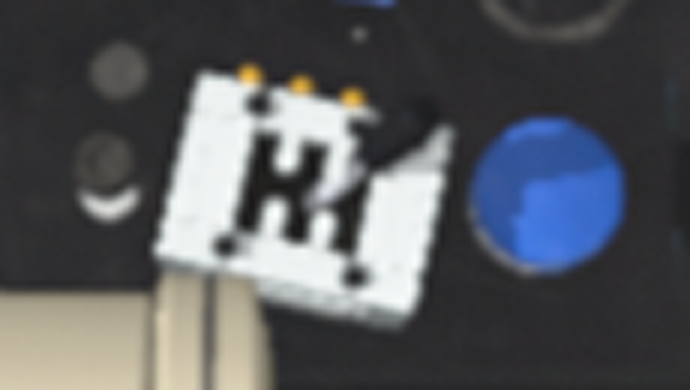

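The handle now covers the bar corner, with its top near (413,113). The stem lies in the right far slot, and the vial, stopper and tin are unmoved. Checking numerically.

```bash
python3 - <<'E'
from h import *
c=np.load("top4.npz");g=c['pixels'].astype(int).sum(2);print("    ",*range(350,374))
for v in range(175,197):print(v,*g[v,350:374])
E
```

```text
350 351 352 353 354 355 356 357 358 359 360 361 362 363 364 365 366 367 368 369 370 371 372 373
175 140 141 140 136 138 134 136 138 133 134 134 132 134 133 135 141 142 135 134 129 130 127 128 129
176 137 138 137 136 135 136 136 141 135 131 135 134 133 131 133 143 144 141 136 130 129 127 127 128
177 130 134 134 133 134 134 135 138 138 139 133 131 132 130 131 134 139 137 137 133 129 129 129 129
178 130 126 128 128 127 127 132 134 136 138 134 131 129 129 130 130 136 136 134 133 129 131 134 132
179 121 132 170 201 190 152 135 136 138 137 135 130 129 131 130 130 132 136 136 135 132 129 133 133
180 125 175 290 358 320 222 143 131 138 137 134 129 126 123 126 126 126 131 132 132 132 130 129 134
181 313 316 418 469 407 278 167 134 137 136 131 125 123 117 113 109 109 121 131 134 132 131 133 133
182 600 540 542 535 493 385 257 172 145 135 131 127 121 112 106 102 99 109 123 131 132 135 131 132
183 709 691 659 613 596 529 402 278 177 134 126 128 130 123 108 100 99 100 119 129 135 133 133 136
184 721 709 628 494 456 434 390 320 217 142 127 136 144 134 116 101 94 95 119 129 133 133 136 137
185 721 
[... 490 characters left out ...]

190 636 711 679 498 277 144 121 124 120 111 105 114 177 276 355 425 515 572 566 426 220 129 131 131
191 670 708 626 438 286 183 128 115 109 107 148 226 325 418 478 521 556 565 515 369 196 128 128 127
192 692 711 617 462 387 288 160 110 136 181 291 406 478 516 540 554 554 527 425 266 149 126 126 143
193 708 711 617 490 454 351 213 236 300 344 440 536 579 592 595 598 595 566 427 225 127 122 127 149
194 701 697 598 477 403 290 269 458 544 548 585 657 686 692 693 692 698 691 526 259 124 126 128 166
195 680 655 552 409 278 182 325 617 706 697 694 706 717 722 722 722 725 712 542 267 123 123 137 197
196 643 547 418 271 156 126 352 647 724 724 718 718 722 724 723 722 719 672 456 223 118 122 144 210
```

```bash
python3 -c "
from bench import job
print(job.close_job())"
```

```text
the job is handed in; nothing more can be done
None
```

I pushed the lever through the cross channel and home into the far-right corner slot marked by the bar, backed the fingers clear without moving the vial, tin or stopper, and handed the job in at about 17 s; no verdict came back, and the top view puts the lever slightly short of the -y stop, within the lane's play.

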